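Draw a cross-slide stage into register with a taper drift

ROBOT

A 7-joint arm with a two-finger parallel gripper is mounted at the origin on a cart in front of the work surface, level with it; the furniture and walls round the work are solid. World frame = base frame: x ahead of the robot, y to its left, z up, the work surface at z = 0. Lengths are in m, angles in rad, forces in N, time in s.
With the tool pointing down it reaches from about 0.425 to 0.925 m from the base axis. Payload 6.8 kg.
Tool frame: the origin (TCP) lies midway between the tips of the shut fingers; the grasp point (between the pads) lies 19 mm behind it; z points along the fingers, y is the line along which they close (so a half turn about z gives the same grasp; the last joint's range is limited). The gripper opens to 85 mm and grips with 20 to 120 N. Pads are 22 mm wide; open, the fingers measure 114 mm over their backs; the gripper's body (76 mm by 85 mm) begins 54 mm behind the grasp point. The pads swing forward as they close: fully open they stand 13 mm farther back than shut.
Start: joints at [-0.108, 0.477, 0.022, 1.555, -0.011, 1.109, -0.083], TCP at [0.675, 0, 0.231] pointing down, gripper open.
Joint ranges: [-2.96, 2.96], [-0.34, 2.1], [-1.41, 1.46], [0.24, 2.44], [-1.37, 4.51], [0.17, 1.92], [-2.96, 2.96]. Speed limits (rad/s): [2.39, 2.39, 3.14, 3.14, 3.14, 3.14, 3.14].

INTERFACE

Orientations are given as a unit quaternion [w, x, y, z].
In Python, from station import bot, imaging gives the robot as it stands.
- The arm moves only by the tool move_arm, never from a script. Its argument "commands" is a list that holds one entry, the list of rows, each a list of 7 numbers: the shift along the tool's x, y, z in m, then the turn, a rotation vector about the tool's x, y, z in degrees, then the finger opening in m, from 0 to 0.0854. In form: [[[x, y, z, rx, ry, rz, grip], ...]]. A call has 1 to 20 rows; each row shifts and turns the commanded pose from where the row before left it, along the tool's axes as they then stand; what a row does not reach is not made up. A row lasts 1/8 s, in which the tool goes at most 62.5 mm and 10.7 degrees, less where a joint would pass 70% of its speed; a pose out of reach is approached as far as the arm can. A call is refused whole if a number of a shift passes 0.0625 or a number of a turn 10.7, either way. A call with a gripper value outside its range is refused whole. The fingers move at their own pace and stop on an object; "squeeze" is the grip in N (left out, the last holds). Time passes only in rows, so rows that do not move let the fingers close. It gives the time, the measured TCP pose, the force, the opening and the grip force at its end, in the units of the state.
- bot.get_obs(): the state, without advancing time (a new reading comes with each control period).
- imaging.read_camera(name): name is "scene" or "side" or "wrist"; returns the picture (384x512x3 uint8, red, green, blue); there is no depth.
- imaging.calibration(name): a dict with "intrinsics" (3x3 intrinsics, pixels), "k1" (the pictures are not rectified: a ray, as slopes to the right and down, at radius r is drawn at 1 + k1 r^2 times it, then the intrinsics apply), "extrinsics" (4x4, takes a point from camera to world coordinates); the wrist camera has in their place "mount" (4x4, takes a point from camera to tool coordinates, whose origin is the TCP and whose axes are the flange's). Camera axes: x right, y down, z forward; pixel columns grow to the right and rows downward; lengths in m; the calibration is good to about 2 mm. A picture is of the moment at which its call begins: read the wrist's pose just before it. calibration takes no time and is no camera call.
- bot.hand_in(): hands the job in; it is judged then, once.
The state is a dict: "t": time; "q": joint angles; "joint_vel": joint speeds; "joint_torque": joint torques, N m; "eef_pos": TCP position; "tool_rot": TCP orientation; "contact_force": force on the tool from outside, world axes, zero at the start; "torque": the same for the moment, N m; "gripper_width": opening from 0.0 (shut) to 1.0 (fully open); "grasp_force": force on a finger pad.
Only numpy, scipy, OpenCV 4.12 (cv2) and the standard library are available. Lean on these libraries where they do the work, as an engineer would, in place of code of your own. Each camera call takes 0.05 s, during which the arm holds its last target. There are 200 camera calls.

TASK

Take the orange-handled taper drift from its white stand and push it, handle up, down through the hole in the top plate of the cross-slide stage and on through the hidden hole in the stage's base, so that the floating plate is drawn into line and the drift's collar sits flush on the plate. The two holes are out of line and you cannot tell beforehand which way: feel for the lower hole and ease the drift in gently rather than forcing it. Leave the drift standing there fully home, and do not disturb the things lying around.

Things in the scene. Friction and masses are not known exactly. Their poses are not given: they have to be found in the camera images.
- drift: Steel taper drift, orange handle, 134 mm long, 0.18 to 0.29 kg, standing upright tip down in the pin stand. Origin: middle of the underside of its collar; +z to the handle end. Collar 36 mm across, z 0 to 8 mm. Shank 20 mm across from z = 0 down to -34 mm, then an even taper to 12 mm across at -69 mm and a nose 10 mm across at -70 mm.
- drift_grip (a point): Point on the drift's axis, 40 mm above its origin, in the handle: 24x24 mm square section, sides parallel to the drift's x and y, from 8 to 64 mm above the drift's origin.
- drift_tip (a point): The nose of the drift, 70 mm below its origin.
- pin_stand: White stand that holds the drift, fixed: foot 84x84x8 mm, top plate 62x62 mm whose upper face is 78 mm above the bench, with a 25 mm hole in its middle; the drift's collar rests on it. Origin: middle of its underside, z up.
- stage_base: Grey pedestal of the cross-slide stage, fixed: 150 mm (its x) by 110 mm (its y), foot 166x126, 50 mm high. Origin: middle of its underside, z up. Inside it, hidden under the floating plate, is a flat fixed brass plate, upper face 50 mm above the bench, 14 mm thick, with a 22 mm hole; hollow below it down to the bench.
- stage_hole (a point): Middle of the mouth of the 22 mm hole in the floating aluminium top plate (136x96x12 mm, upper face 74 mm above the bench), axes as the stage's, z up. The plate slides up to 14 mm either way in x and y, about 3 N of friction each; pushed, it stays where it is left. A low glass dish (47 mm across, 12 mm high) is fixed on it 60 mm from the hole at +x.
- seat_level (a point): Point in the pedestal at the level of the brass plate's upper face (24 mm below the top plate's face). Its 22 mm hole lies 10 mm from this point in an unknown direction, so 9 to 11 mm out of line with the top hole at the start. Nothing else is in the way between (saddle window 56 mm). As the taper goes down, drift and hand must give way sideways to the lower hole; the plate follows.
- titration_stand: Tall fixed burette stand on the lower bench to the robot's left, about 0.47 m from the base axis, its rod and clamps over 0.5 m high; an obstacle. An arm that starts beside it should fold back towards its base before it swings over to the bench. Origin: underside of its foot.
- dropper: clear glass dropper bottle with red teat, 40 mm across, 110 mm tall; bystander; origin: centre of its underside, z up
- carton: small blue and white card box, 70x70x32 mm; bystander; origin: centre of its underside, z up
- tape: roll of cream label tape lying flat, 68 mm across, 19 mm high; bystander; origin: centre of its underside, z up
- vial: small sample vial with white cap, 23 mm across, 52 mm tall; bystander; origin: centre of its underside, z up
Mind the look-alikes: they are no part of the job. Of the things shaped like the drift, the steel one is meant.

How it is judged:
On the way, in this order (a step that is already met when the one before it is completed fails the run):
1. the drift is drawn out of its stand and lifted clear (height (world z) of drift above 0.135 m), for 0.1 s.
2. the drift is down in the stage, its collar within 10 mm of the plate (horizontal distance between drift and stage_hole below 0.005 m and z of drift in the frame of stage_hole below 0.01 m), for 0.1 s.
At the end, for the whole second after the job is handed in: The drift stands still and upright (within about 3.5 degrees) in the stage, within 3 mm of the middle of the plate's hole, its collar within 2 mm of the plate's upper face, which it can only reach through both holes brought into line (horizontal distance between drift and stage_hole below 0.003 m and z of drift in the frame of stage_hole below 0.002 m and angle between drift's own z axis and vertical below 0.06 rad and linear speed of drift below 0.01 m/s); the robot touches nothing.
It fails at once if the drift is forced: it presses on the stage with more than 80 N (contact force between drift and stage_base above 80 N).
It fails at once if a thing lying around is pushed more than 30 mm or tipped over (distance of any of dropper, carton, tape, vial from where it was at the start of the episode above 0.03 m or angle between any of dropper, carton, tape, vial's own z axis and vertical above 0.5 rad).
It also fails if it takes over 62 s, if anything falls off the work surface, if the arm or the gripper's body presses on something with over 40 N, if the wrist force passes 120 N, or if a joint passes its speed limit or range.

## Working session

There is one attempt and no reset: what is moved stays moved. The work goes in short steps, Python scripts to look and compute and a tool call to move; the robot and the scene stay as the last step left them, time stands still between calls to the robot, and variables do not carry over. Pictures are saved under pics/ and viewed, at most 10 in all, crops included, and the job is handed in when it is done.

Besides the shell and the picture viewer there is one more tool, called after "Emit:" as a command line: name --argument value ..., lists and objects as JSON in quotes. move_arm: Moves the arm, as the interface text tells. Its arguments: {"type":"object","properties":{"commands":{"type":"array","items":{"type":"array","items":{"type":"array","items":{"type":"number"}}}},"squeeze":{"type":"number"}},"required":["commands"]}

```bash
mkdir -p pics
cat > h.py <<'E'
import numpy as np, cv2
from station import bot, imaging
from scipy.spatial.transform import Rotation as R
def cam(n, o=None):
    c=imaging.calibration(n); K=np.array(c["intrinsics"]);k1=c["k1"]
    if "extrinsics" in c: T=np.array(c["extrinsics"])
    else:
        o=o or bot.get_obs(); W=np.eye(4); q=o["tool_rot"]
        W[:3,:3]=R.from_quat([q[1],q[2],q[3],q[0]]).as_matrix(); W[:3,3]=o["eef_pos"]; T=W@np.array(c["mount"])
    return K,k1,T
def ray(c,u,v):
    K,k1,T=c
    p=cv2.undistortPoints(np.array([[[u,v]]],float),K,np.array([k1,0,0,0,0.]))[0,0]
    return T[:3,3],T[:3,:3]@np.array([p[0],p[1],1])
def at_z(c,u,v,z):
    o,d=ray(c,u,v); return o+d*(z-o[2])/d[2]
def proj(c,P):
    K,k1,T=c; X=np.linalg.inv(T)@np.append(P,1); s=X[:2]/X[2]; s=s*(1+k1*(s@s)); return (K@np.append(s,1))[:2]
E
python3 - <<'E'
from h import *
o=bot.get_obs(); print(o)
a=imaging.read_camera("scene");b=imaging.read_camera("side");w=imaging.read_camera("wrist")
for n,i in zip(("scene","side","wrist"),(a,b,w)): cv2.imwrite(f"pics/{n}0.png",i[:,:,::-1]); print(n,cam(n,o)[2].round(3).tolist())
cv2.imwrite("pics/a.png",cv2.resize(a[:,:,::-1],(800,600),interpolation=cv2.INTER_CUBIC))
cv2.imwrite("pics/b.png",np.hstack([cv2.resize(b[:,:,::-1],(400,300)),cv2.resize(w[:,:,::-1],(400,300))]))
E
```

```text
{'t': 0.0, 'q': array([-0.1080839 ,  0.47784133,  0.02233012,  1.55648949, -0.01148558,
        1.1093156 , -0.08312044]), 'joint_vel': array([-0.00114046, -0.0008072 ,  0.00165436, -0.00122788,  0.00105241,
        0.00022912,  0.00160651]), 'joint_torque': array([-5.45967814e-04, -5.96443820e+01,  1.60769675e+00, -2.81194621e+01,
        1.24063640e-02,  9.39900521e-03,  2.20753498e-05]), 'eef_pos': array([ 6.74379335e-01, -2.67471017e-05,  2.30281852e-01]), 'tool_rot': array([-6.24249077e-04,  7.07106580e-01,  7.07106327e-01, -7.33013785e-04]), 'contact_force': array([ 0.01229197, -1.25010528, -1.09435671]), 'torque': array([-0.02777883,  0.01702839, -0.01809624]), 'grasp_force': 0.0, 'gripper_width': 1.0022537620410128}
scene [[0.737, -0.333, 0.589, -0.118], [-0.676, -0.376, 0.634, -0.552], [0.01, -0.865, -0.502, 0.589], [0.0, 0.0, 0.0, 1.0]]
side [[0.995, -0.073, 0.063, 0.455], [-0.096, -0.663, 0.743, -0.698], [-0.012, -0.745, -0.666, 0.823], [0.0, 0.0, 0.0, 1.0]]
wrist [[1.0, 0.0, -0.002, 0.675], [-0.001, -0.957, -0.29, 0.073], [-0.002, 0.29, -0.957, 0.373], [0.0, 0.0, 0.0, 1.0]]
```

View pics/a.png

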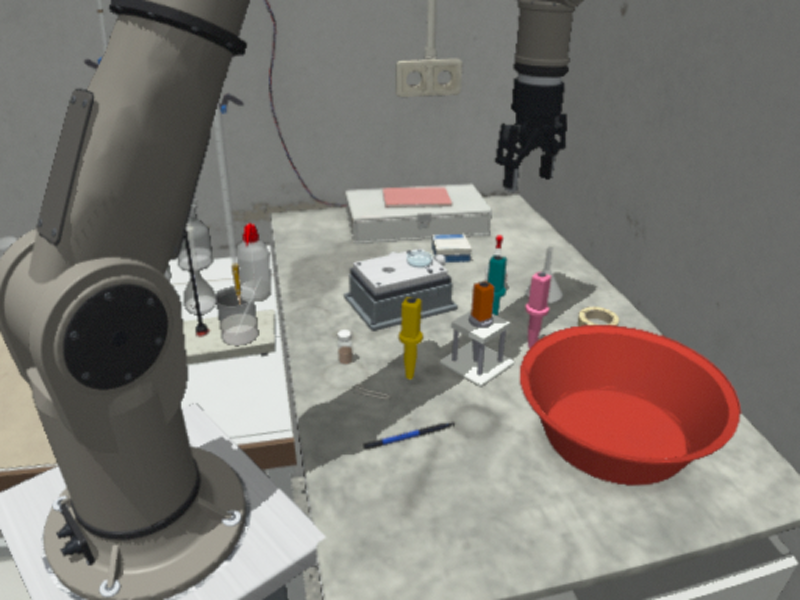

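View pics/b.png

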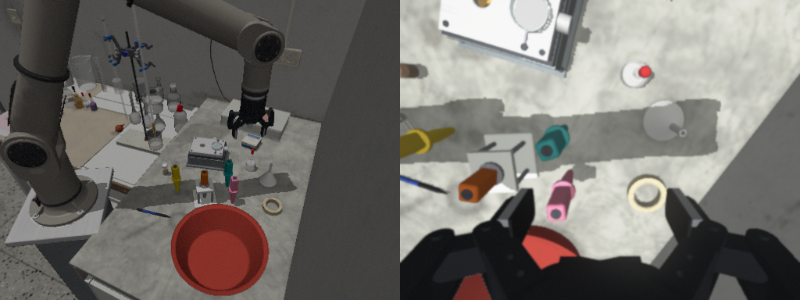

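The scene shows the orange drift in the white stand (about 483,305 in the 800 px view), with yellow, teal and pink look-alikes around it. The stage is at (400,285), hole at about (388,269). The wrist view sees both the stand and the stage, so I'll enlarge those.

Run:
```python
from h import *
a=cv2.imread("pics/scene0.png")[140:260,210:370]; cv2.imwrite("pics/c.png",cv2.resize(a,(800,600),interpolation=cv2.INTER_CUBIC))
w=cv2.imread("pics/wrist0.png")[0:288,0:384]; cv2.imwrite("pics/d.png",cv2.resize(w,(800,600),interpolation=cv2.INTER_CUBIC))
```

```text
(no output)
```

View pics/c.png

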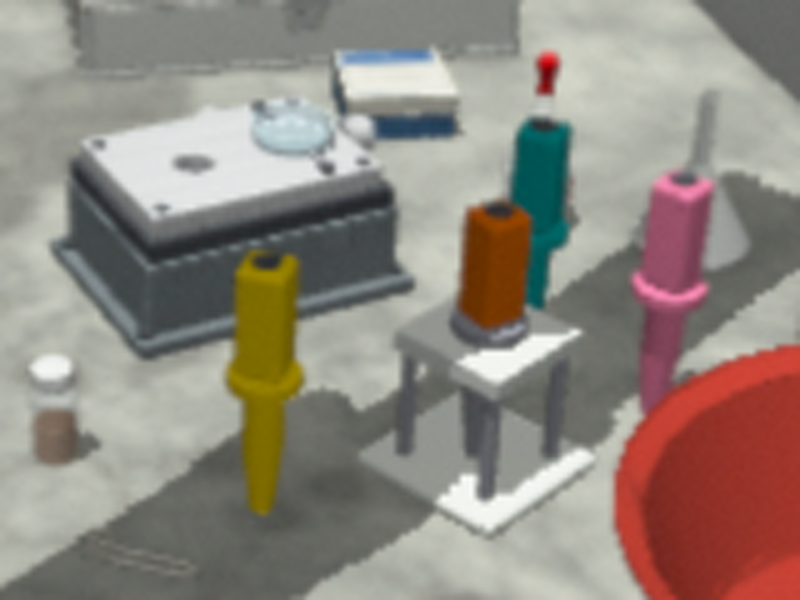

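View pics/d.png

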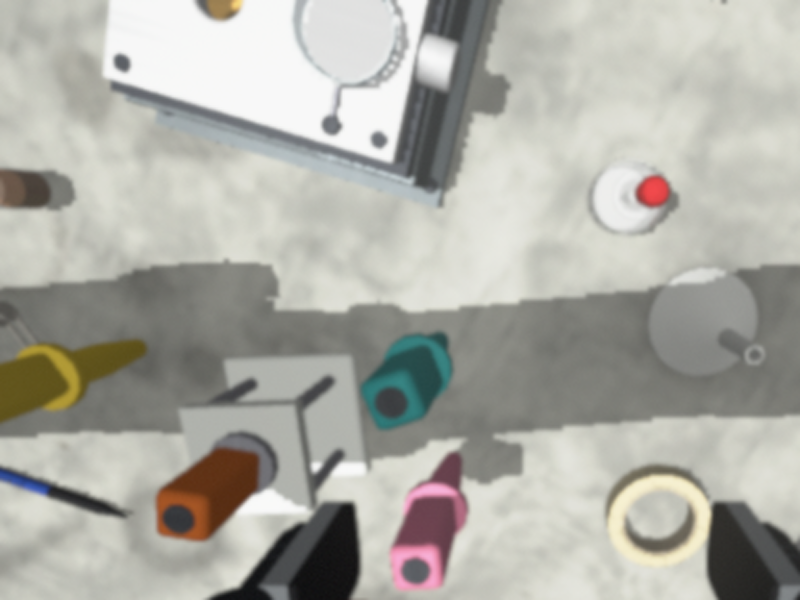

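Run:
```python
from h import *
W=cam("wrist");S=cam("scene");np.set_printoptions(precision=4,suppress=True)
w=lambda u,v,z:print("w",at_z(W,u*.48,v*.48,z))
s=lambda u,v,z:print("s",at_z(S,u*.2+210,v*.2+140,z))
print("handle top");w(178,518,.142);s(499,209,.142)
print("stand plate corners");[w(*p,.078) for p in((180,408),(300,402),(313,507))]
print("square");[w(*p,.142) for p in((165,489),(210,498),(203,541),(158,530))]
print("teal top/pink top/yellow");w(391,402,.134);w(415,571,.134);s(543,123,.134);s(685,177,.134);s(268,260,.134)
print("hole");s(194,163,.074);w(220,0,.074)
print("plate corners s");[s(*p,.074) for p in((80,143),(152,233),(390,180),(300,105))]
print("plate w");[w(*p,.074) for p in((104,78),(392,163))]
print("base foot");[s(*p,.0) for p in((148,355),(413,285),(53,248))];w(440,205,0)
print("vial/dropper");s(55,375,.05);s(548,62,.11);w(653,190,.11)
```

```text
handle top
w [ 0.5196 -0.0517  0.142 ]
s [ 0.5194 -0.0535  0.142 ]
stand plate corners
w [ 0.4891 -0.0219  0.078 ]
w [ 0.5531 -0.0186  0.078 ]
w [ 0.5532 -0.0791  0.078 ]
square
w [ 0.5164 -0.0379  0.142 ]
w [ 0.5353 -0.042   0.142 ]
w [ 0.5288 -0.063   0.142 ]
w [ 0.5096 -0.0577  0.142 ]
teal top/pink top/yellow
w [ 0.6147 -0.0012  0.134 ]
w [ 0.62   -0.0828  0.134 ]
s [ 0.6141 -0.0021  0.134 ]
s [ 0.6214 -0.0833  0.134 ]
s [ 0.42   -0.0072  0.134 ]
hole
s [0.532  0.1644 0.074 ]
w [0.5359 0.1664 0.074 ]
plate corners s
s [0.5009 0.2229 0.074 ]
s [0.4658 0.1227 0.074 ]
s [0.5969 0.0815 0.074 ]
s [0.6239 0.1766 0.074 ]
plate w
w [0.4776 0.1358 0.074 ]
w [0.608  0.0979 0.074 ]
base foot
s [0.4643 0.1248 0.    ]
s [0.62   0.0802 0.    ]
s [0.4963 0.2442 0.    ]
w [0.6187 0.0804 0.    ]
vial/dropper
s [0.3708 0.0835 0.05  ]
s [0.7134 0.0731 0.11  ]
w [0.7246 0.0842 0.11  ]
```

The scene crop and the wrist crop agree: drift at about (0.5195, -0.0525) with handle yaw of about -15°, and the hole at about (0.533, 0.165) with stage yaw of about -16°. I'll hover over the drift first.

Emit:
move_arm --commands '[[[-0.013,-0.039,0,0,0,0,0.0854],[-0.013,-0.039,0,0,0,0,0.0854],[-0.013,-0.039,0,0,0,0,0.0854],[-0.0135,-0.038,0,0,0,0,0.0854],[0,0,0,0,0,7.5,0.0854],[0,0,0,0,0,7.5,0.0854],[0,0,0,0,0,0,0.0854],[0,0,0,0,0,0,0.0854]]]' --squeeze 80

```text
t: 1.15
eef_pos: [0.52, -0.0524, 0.2312]
tool_rot: [-0.0, 0.793, 0.61, -0.0]
contact_force: [-0.5, 0.4, 0.2]
gripper_width: 1.001
grasp_force: 0.0
```

Run:
```python
from h import *
o=bot.get_obs();w=imaging.read_camera("wrist")[:,:,::-1].copy();s=imaging.read_camera("scene")[:,:,::-1];print(o["t"],o["eef_pos"],o["tool_rot"],o["contact_force"])
cv2.imwrite("pics/w1.png",w)
W=cam("wrist",o)
q=proj(W,[.5195,-.0525,.142]);print("pred",q, proj(cam("wrist",o),[.533,.165,.074]))
cv2.imwrite("pics/e.png",cv2.resize(w,(800,600),interpolation=cv2.INTER_CUBIC))
```

```text
1.15 [ 0.51999771 -0.0523764   0.23120492] [-6.76895503e-05  7.92541548e-01  6.09817912e-01 -7.35217570e-05] [-0.46068088  0.38571184  0.2222653 ]
pred [254.99173058 194.43220301] [206.22619048 -61.41324411]
```

View pics/e.png

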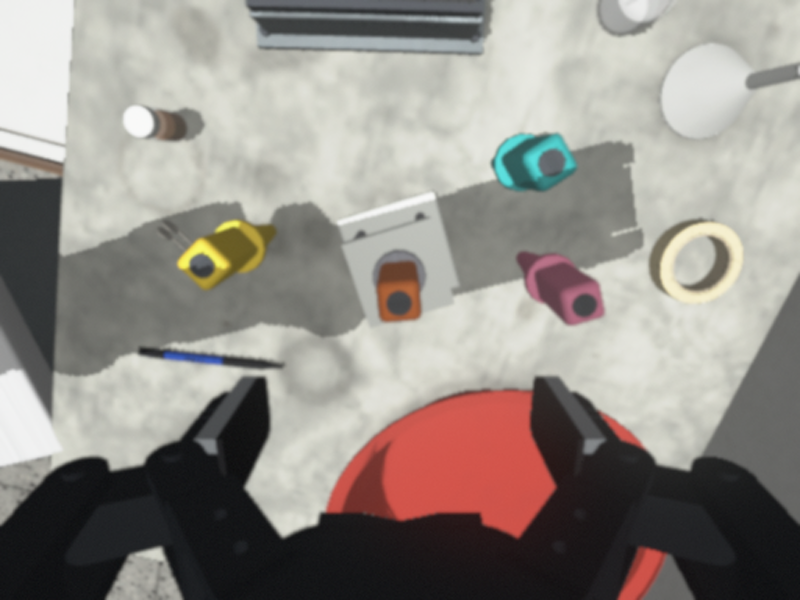

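Drift top is at (399,303), i.e. (255.4,193.9) in raw pixels, matching the prediction within 1 px. The handle is turned about 3° from the tool. Descend and grip.

Emit:
move_arm --commands '[[[0,0,0.03,0,0,-2,0.0854],[0,0,0.03,0,0,0,0.0854],[0,0,0.03,0,0,0,0.0854],[0,0,0.022,0,0,0,0.0854],[0,0,0.02,0,0,0,0.0854],[0,0,0,0,0,0,0.0854],[0,0,0,0,0,0,0.015],[0,0,0,0,0,0,0.015],[0,0,0,0,0,0,0.015],[0,0,0,0,0,0,0.015],[0,0,0,0,0,0,0.015],[0,0,0,0,0,0,0.015],[0,0,0,0,0,0,0.015],[0,0,0,0,0,0,0.015]]]' --squeeze 80

```text
t: 3.0
eef_pos: [0.5205, -0.0524, 0.1]
tool_rot: [0.0, 0.783, 0.623, 0.0]
contact_force: [-1.4, 1.2, 5.8]
gripper_width: 0.266
grasp_force: 78.9
```

Emit:
move_arm --commands '[[[0,0,-0.015,0,0,0,0.015],[0,0,-0.025,0,0,0,0.015],[0,0,-0.03,0,0,0,0.015],[0,0,-0.03,0,0,0,0.015],[0,0,0,0,0,0,0.015],[0,0,0,0,0,0,0.015]]]'

```text
t: 3.75
eef_pos: [0.5192, -0.0525, 0.1986]
tool_rot: [-0.0, 0.783, 0.623, -0.0]
contact_force: [0.1, 0.2, -3.6]
gripper_width: 0.276
grasp_force: 78.8
```

Run:
```python
from h import *
o=bot.get_obs();np.set_printoptions(precision=4,suppress=True)
w=imaging.read_camera("wrist")[:,:,::-1]; s=imaging.read_camera("scene")[:,:,::-1]
print(o["t"],o["eef_pos"],o["contact_force"],o["torque"])
q=o["tool_rot"];M=R.from_quat([q[1],q[2],q[3],q[0]]).as_matrix();print(M)
print("hole to go, tool axes",M.T@(np.array([.533,.165,o["eef_pos"][2]])-o["eef_pos"]))
cv2.imwrite("pics/w2.png",w);cv2.imwrite("pics/s2.png",s)
cv2.imwrite("pics/f.png",np.hstack([cv2.resize(w,(400,300)),cv2.resize(s[110:230,220:380],(400,300),interpolation=cv2.INTER_CUBIC)]))
```

```text
3.75 [ 0.5192 -0.0525  0.1986] [ 0.1057  0.2268 -3.61  ] [ 0.0295  0.0257 -0.0014]
[[ 0.2249  0.9744 -0.0013]
 [ 0.9744 -0.2249  0.    ]
 [-0.0003 -0.0012 -1.    ]]
hole to go, tool axes [ 0.215  -0.0355 -0.    ]
```

View pics/f.png

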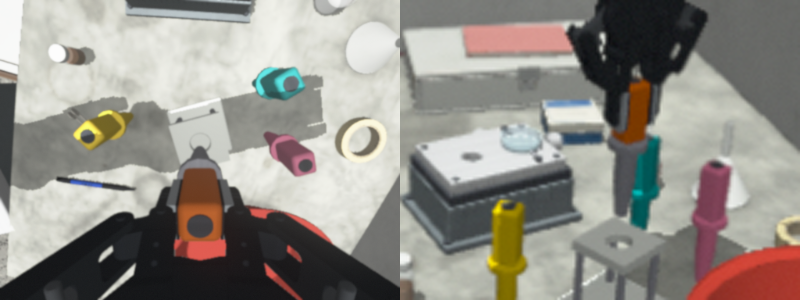

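The drift is out and hanging straight in the fingers (wrist view left; scene view right, with the stand empty). I'll go halfway to the stage and take a close look at the hole.

Emit:
move_arm --commands '[[[0.02,-0.006,0,0,0,0,0.015],[0.03,-0.009,0,0,0,0,0.015],[0.03,-0.009,0,0,0,0,0.015],[0.025,-0.008,0,0,0,0,0.015],[0.01,-0.0035,0,0,0,0,0.015],[0,0,0,0,0,0,0.015],[0,0,0,0,0,0,0.015]]]'

```text
t: 4.72
eef_pos: [0.5113, 0.066, 0.199]
tool_rot: [0.0, 0.783, 0.622, -0.0]
contact_force: [0.7, -0.2, -2.7]
gripper_width: 0.27
grasp_force: 78.8
```

Run:
```python
from h import *
o=bot.get_obs();np.set_printoptions(precision=4,suppress=True)
w=imaging.read_camera("wrist")[:,:,::-1]; s=imaging.read_camera("scene")[:,:,::-1]
W=cam("wrist",o);p=proj(W,[.533,.165,.074]);print(o["eef_pos"],o["contact_force"],p)
cv2.imwrite("pics/w3.png",w)
c=p.astype(int);x0,y0=max(c[0]-100,0),max(c[1]-60,0);print(x0,y0)
i=cv2.resize(w[y0:y0+150,x0:x0+200],None,fx=4,fy=4,interpolation=cv2.INTER_CUBIC);cv2.imwrite("pics/g.png",i)
```

```text
[0.5113 0.066  0.199 ] [ 0.6661 -0.2354 -2.6591] [254.0472  70.5152]
154 10
```

View pics/g.png

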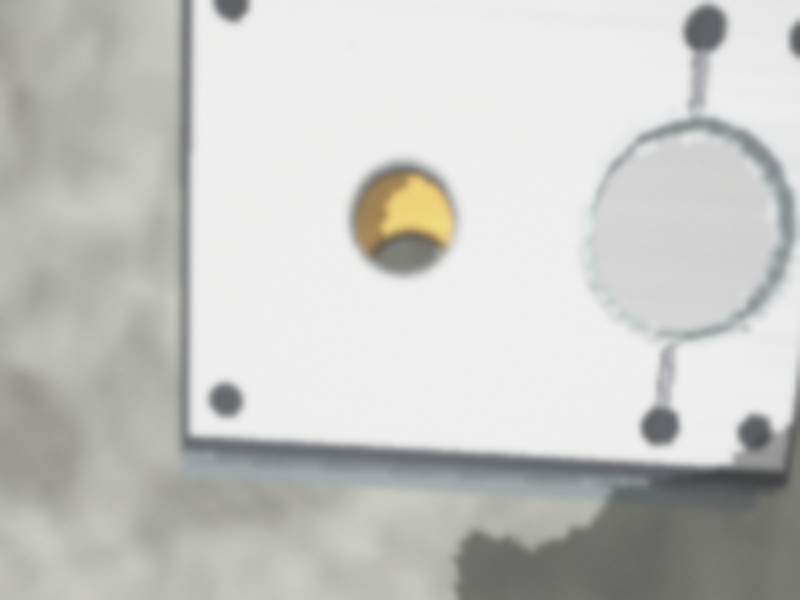

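The top hole's mouth is centred at (404,218) in the crop. Through it the brass shows, along with the upper rim of the lower hole, an arc peaking at (410,235). Its circle of about 48 px radius is therefore centred near (411,284).

Run:
```python
from h import *
o=bot.get_obs();np.set_printoptions(precision=4,suppress=True)
W=cam("wrist",o);f=lambda u,v,z:at_z(W,154+u/4,10+v/4,z)
h=f(404,218,.074);l=f(411,284,.05)
print("hole",h,"lower",l,"diff",(l-h)[:2],np.linalg.norm((l-h)[:2]))
print("dia",f(455,218,.074)-f(353,218,.074), "lower rim top",f(410,235,.05),"endpoints",f(372,255,.05),f(447,248,.05))
q=o["tool_rot"];M=R.from_quat([q[1],q[2],q[3],q[0]]).as_matrix()
print("go",M.T@(h-o["eef_pos"]),"lower in tool",M.T@(l-h))
```

```text
hole [0.5351 0.1698 0.074 ] lower [0.534 0.158 0.05 ] diff [-0.0011 -0.0117] 0.01179644611285157
dia [ 0.0215 -0.005   0.    ] lower rim top [0.5362 0.1687 0.05  ] endpoints [0.5264 0.1664 0.05  ] [0.5441 0.1639 0.05  ]
go [ 0.1063 -0.0004  0.1251] lower in tool [-0.0117  0.0016  0.024 ]
```

The lower hole lies about 10–12 mm towards tool -x from the upper one, with +1.5 mm in tool y. Move over the upper hole, then ease the nose in.

Emit:
move_arm --commands '[[[0.02,0,0,0,0,0,0.015],[0.03,0,0,0,0,0,0.015],[0.03,0,0,0,0,0,0.015],[0.02,0,0,0,0,0,0.015],[0.006,0,0,0,0,0,0.015],[0,0,0.01,0,0,0,0.015],[0,0,0.01,0,0,0,0.015],[0,0,0.007,0,0,0,0.015],[0,0,0,0,0,0,0.015],[0,0,0,0,0,0,0.015]]]'

```text
t: 6.08
eef_pos: [0.5353, 0.1707, 0.1725]
tool_rot: [0.0, 0.783, 0.622, 0.0]
contact_force: [0.4, 0.4, -2.6]
gripper_width: 0.27
grasp_force: 78.8
```

Run:
```python
from h import *
o=bot.get_obs();np.set_printoptions(precision=4,suppress=True)
print(o["eef_pos"],o["contact_force"])
w=imaging.read_camera("wrist")[:,:,::-1]; s=imaging.read_camera("scene")[:,:,::-1]; d=imaging.read_camera("side")[:,:,::-1]
p=proj(cam("side"),[.535,.168,.08]).astype(int);p2=proj(cam("scene"),[.535,.168,.08]).astype(int)
q=proj(cam("wrist",o),o["eef_pos"]-[0,0,.09]).astype(int);print(p,p2,q)
c=lambda i,p:cv2.resize(i[p[1]-40:p[1]+40,p[0]-26:p[0]+27],(265,400),interpolation=cv2.INTER_CUBIC)
cv2.imwrite("pics/h.png",np.hstack([c(s,p2),c(d,p),c(w,q)]))
```

```text
[0.5353 0.1707 0.1725] [ 0.3796  0.4036 -2.5591]
[259 184] [248 169] [255 193]
```

View pics/h.png

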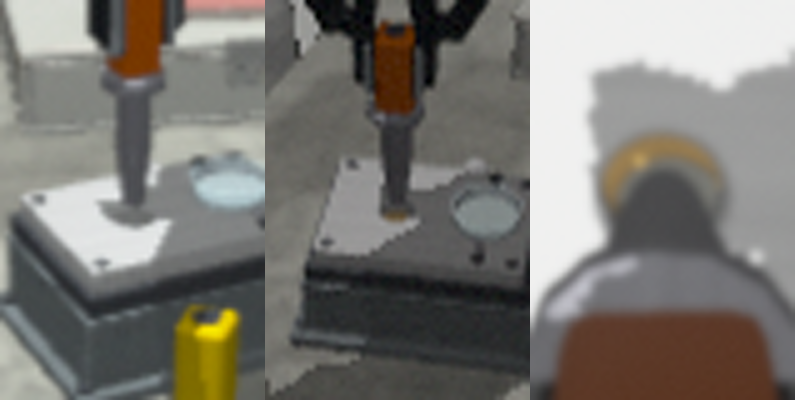

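The nose hangs over the hole in all three views (side view: tip at (397,210), rim just below it). Ease it in.

Emit:
move_arm --commands '[[[0,0,0.003,0,0,0,0.015],[0,0,0.003,0,0,0,0.015],[0,0,0.003,0,0,0,0.015],[0,0,0.002,0,0,0,0.015],[0,0,0.002,0,0,0,0.015],[0,0,0.001,0,0,0,0.015],[0,0,0,0,0,0,0.015]]]'

```text
t: 7.1
eef_pos: [0.5351, 0.1708, 0.1583]
tool_rot: [-0.0, 0.783, 0.623, -0.0]
contact_force: [1.3, -0.2, -2.9]
gripper_width: 0.269
grasp_force: 78.8
```

Emit:
move_arm --commands '[[[0,0,0.002,0,0,0,0.015],[0,0,0.002,0,0,0,0.015],[0,0,0.002,0,0,0,0.015],[0,0,0.002,0,0,0,0.015],[0,0,0.002,0,0,0,0.015],[0,0,0,0,0,0,0.015]]]'

```text
t: 7.85
eef_pos: [0.535, 0.1708, 0.1481]
tool_rot: [-0.0, 0.783, 0.622, -0.0]
contact_force: [-0.6, -0.0, -3.2]
gripper_width: 0.268
grasp_force: 78.8
```

Emit:
move_arm --commands '[[[-0.002,0.0003,0,0,0,0,0.015],[-0.002,0.0003,0,0,0,0,0.015],[-0.002,0.0003,0,0,0,0,0.015],[-0.002,0.0003,0,0,0,0,0.015],[-0.002,0.0003,0,0,0,0,0.015],[-0.001,0,0,0,0,0,0.015],[0,0,0,0,0,0,0.015]]]'

```text
t: 8.72
eef_pos: [0.5338, 0.1599, 0.1483]
tool_rot: [-0.0, 0.783, 0.623, -0.0]
contact_force: [-2.9, 4.5, -0.8]
gripper_width: 0.27
grasp_force: 78.7
```

The plate is being dragged along, at about 4–5 N. Descend gently.

Emit:
move_arm --commands '[[[0,0,0.002,0,0,0,0.015],[0,0,0.002,0,0,0,0.015],[0,0,0.002,0,0,0,0.015],[0,0,0.002,0,0,0,0.015],[0,0,0,0,0,0,0.015]]]'

```text
t: 9.35
eef_pos: [0.534, 0.1596, 0.1399]
tool_rot: [-0.0, 0.783, 0.623, -0.0]
contact_force: [-1.0, 3.7, -2.4]
gripper_width: 0.27
grasp_force: 78.8
```

Emit:
move_arm --commands '[[[0,0,0.002,0,0,0,0.015],[0,0,0.002,0,0,0,0.015],[0,0,0.002,0,0,0,0.015],[0,0,0,0,0,0,0.015]]]'

```text
t: 9.85
eef_pos: [0.534, 0.1597, 0.134]
tool_rot: [0.0, 0.783, 0.623, -0.0]
contact_force: [-1.5, 4.3, -1.9]
gripper_width: 0.274
grasp_force: 78.9
```

The nose is in the lower hole without pressing on anything. Carry on.

Emit:
move_arm --commands '[[[0,0,0.002,0,0,0,0.015],[0,0,0.002,0,0,0,0.015],[0,0,0.002,0,0,0,0.015],[0,0,0.002,0,0,0,0.015],[0,0,0,0,0,0,0.015]]]'

```text
t: 10.48
eef_pos: [0.534, 0.1596, 0.1259]
tool_rot: [-0.0, 0.783, 0.623, -0.0]
contact_force: [-1.5, 3.8, -3.9]
gripper_width: 0.273
grasp_force: 78.7
```

Emit:
move_arm --commands '[[[0,0,0.002,0,0,0,0.015],[0,0,0.002,0,0,0,0.015],[0,0,0.002,0,0,0,0.015],[0,0,0,0,0,0,0.015]]]'

```text
t: 10.98
eef_pos: [0.5341, 0.1597, 0.12]
tool_rot: [-0.0, 0.783, 0.622, -0.0]
contact_force: [-1.8, 3.7, -3.9]
gripper_width: 0.267
grasp_force: 78.7
```

Emit:
move_arm --commands '[[[0,0,0.0015,0,0,0,0.015],[0,0,0.0015,0,0,0,0.015],[0,0,0.001,0,0,0,0.015],[0,0,0,0,0,0,0.015]]]'

```text
t: 11.48
eef_pos: [0.5341, 0.1598, 0.1162]
tool_rot: [0.0, 0.783, 0.623, 0.0]
contact_force: [-1.6, 3.8, -2.6]
gripper_width: 0.269
grasp_force: 78.7
```

Emit:
move_arm --commands '[[[0,0,0.0015,0,0,0,0.015],[0,0,0.0015,0,0,0,0.015],[0,0,0.001,0,0,0,0.015],[0,0,0,0,0,0,0.015]]]'

```text
t: 11.98
eef_pos: [0.5342, 0.1597, 0.1122]
tool_rot: [0.0, 0.783, 0.622, 0.0]
contact_force: [-2.1, 3.6, -2.8]
gripper_width: 0.269
grasp_force: 78.8
```

Emit:
move_arm --commands '[[[0,0,0.001,0,0,0,0.015],[0,0,0.001,0,0,0,0.015],[0,0,0.001,0,0,0,0.015],[0,0,0,0,0,0,0.015]]]'

```text
t: 12.48
eef_pos: [0.5341, 0.1598, 0.1092]
tool_rot: [-0.0, 0.783, 0.623, -0.0]
contact_force: [-0.9, 3.3, -2.1]
gripper_width: 0.276
grasp_force: 78.8
```

Emit:
move_arm --commands '[[[0,0,0.001,0,0,0,0.015],[0,0,0.001,0,0,0,0.015],[0,0,0.001,0,0,0,0.015],[0,0,0,0,0,0,0.015]]]'

```text
t: 12.98
eef_pos: [0.5341, 0.1597, 0.1062]
tool_rot: [0.0, 0.783, 0.622, -0.0]
contact_force: [-1.6, 3.9, -1.0]
gripper_width: 0.27
grasp_force: 78.9
```

Emit:
move_arm --commands '[[[0,0,0.001,0,0,0,0.015],[0,0,0.001,0,0,0,0.015],[0,0,0.001,0,0,0,0.015],[0,0,0,0,0,0,0.015]]]'

```text
t: 13.48
eef_pos: [0.534, 0.1596, 0.1031]
tool_rot: [0.0, 0.783, 0.622, -0.0]
contact_force: [-2.3, 2.4, -0.9]
gripper_width: 0.274
grasp_force: 78.9
```

Emit:
move_arm --commands '[[[0,0,0.001,0,0,0,0.015],[0,0,0.001,0,0,0,0.015],[0,0,0.001,0,0,0,0.015],[0,0,0,0,0,0,0.015]]]'

```text
t: 13.98
eef_pos: [0.5341, 0.1597, 0.1001]
tool_rot: [0.0, 0.783, 0.622, -0.0]
contact_force: [-2.9, 2.2, -1.3]
gripper_width: 0.268
grasp_force: 78.9
```

Emit:
move_arm --commands '[[[0,0,0.001,0,0,0,0.015],[0,0,0.001,0,0,0,0.015],[0,0,0.001,0,0,0,0.015],[0,0,0,0,0,0,0.015]]]'

```text
t: 14.48
eef_pos: [0.5341, 0.1597, 0.0971]
tool_rot: [0.0, 0.783, 0.623, -0.0]
contact_force: [-2.8, 1.4, -1.1]
gripper_width: 0.272
grasp_force: 78.9
```

Emit:
move_arm --commands '[[[0,0,0.0005,0,0,0,0.015],[0,0,0.0005,0,0,0,0.015],[0,0,0.0003,0,0,0,0.015],[0,0,0,0,0,0,0.015]]]'

```text
t: 14.98
eef_pos: [0.5341, 0.1597, 0.096]
tool_rot: [0.0, 0.783, 0.623, -0.0]
contact_force: [-2.0, 1.1, 1.2]
gripper_width: 0.27
grasp_force: 79.1
```

Emit:
move_arm --commands '[[[0,0,0.0005,0,0,0,0.015],[0,0,0.0003,0,0,0,0.015],[0,0,0,0,0,0,0.015]]]'

```text
t: 15.35
eef_pos: [0.5343, 0.1597, 0.096]
tool_rot: [0.0, 0.783, 0.622, 0.0]
contact_force: [-4.9, -0.3, 7.9]
gripper_width: 0.27
grasp_force: 79.8
```

Seated: it stopped at z 0.096, which puts the collar at 0.074, with the force rising to 8 N. Release and retreat upward.

Emit:
move_arm --commands '[[[0,0,0,0,0,0,0.03],[0,0,0,0,0,0,0.04],[0,0,0,0,0,0,0.06],[0,0,0,0,0,0,0.06],[0,0,0,0,0,0,0.06],[0,0,-0.01,0,0,0,0.06],[0,0,-0.03,0,0,0,0.06],[0,0,-0.03,0,0,0,0.06],[0,0,-0.03,0,0,0,0.06],[0,0,-0.03,0,0,0,0.06],[0,0,0,0,0,0,0.06],[0,0,0,0,0,0,0.06]]]'

```text
t: 16.85
eef_pos: [0.5338, 0.1597, 0.225]
tool_rot: [-0.0, 0.783, 0.623, -0.0]
contact_force: [-0.1, -0.7, -0.5]
gripper_width: 0.702
grasp_force: 0.0
```

Run:
```python
from h import *
o=bot.get_obs();print(o["t"],o["eef_pos"],o["contact_force"])
s=imaging.read_camera("scene")[:,:,::-1]; d=imaging.read_camera("side")[:,:,::-1]
c=lambda i,x,y:cv2.resize(i[y:y+90,x:x+60],(400,600),interpolation=cv2.INTER_CUBIC)
cv2.imwrite("pics/i.png",np.hstack([c(s,220,115),c(d,229,125)]))
```

```text
16.85 [0.5337668  0.15965938 0.2250478 ] [-0.12179345 -0.65701849 -0.54492393]
```

View pics/i.png

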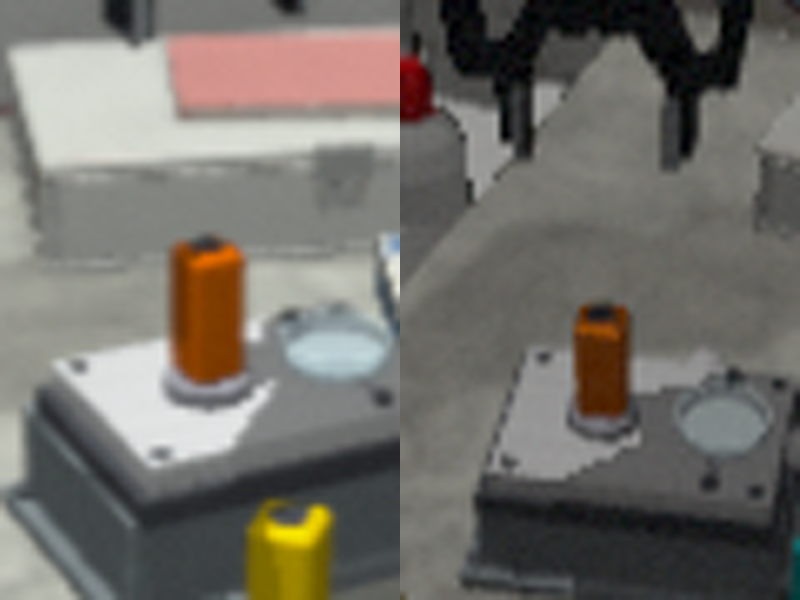

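Both views show the drift upright with its collar flush on the plate (left view, collar at about (207,385)). The gripper is clear above it.

```bash
python3 -c "
from station import bot
print(bot.hand_in())"
```

```text
the job is handed in; nothing more can be done
None
```

The steel drift is fully home through both holes, upright with its collar flush on the plate in the last pictures, and the job was handed in at about 17 s; no verdict was returned.

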